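# Reverse the ratchet and clamp the valve body

## Task

A brass valve body stands loose in the bench clamp and the ratchet on the clamp's drive is still set to loosen. Flip the ratchet's thumb lever over to tighten, then work the handle back and forth until the valve body is pinched firmly and square between the jaws, without forcing it hard enough to mark the brass, and let go. Leave the bin, the carton and the wrench where they are.

Things in the scene. Friction and masses are not known exactly. Their poses are not given: they have to be found in the camera images.
- clamp: Fixed grey bench clamp with a vertical drive shaft. Origin: on the table under the shaft's axis; z up; its bed (steel, top 30 mm up, 64 mm wide) runs from the shaft towards -y. Fixed jaw at the bed's -y end, moving jaw between shaft and valve body. Turning the shaft clockwise (seen from above) closes the jaw, 20 mm of travel per radian.
- handle (a joint): Ratchet handle on the shaft, swinging level between stops at -0.8 and 0.8 rad. At 0 it points along the clamp's -x; clockwise seen from above is positive (knob goes towards the clamp's +y). Turning it clockwise is the tightening stroke once the lever is set; the way back then freewheels over the teeth (20 teeth, up to 0.31 rad lost at each reversal).
- knob_center (a point): Centre of the upright black knob at the handle's end, 140 mm from the shaft axis, 153 mm above the table: 24 mm across, 40 mm tall (133 to 173 mm). Push at the knob: about 2.5 N freewheeling, about 5 N to run the jaw in (1 to 3 N when standing still); 10 to 15 N is firm, more than 20 N marks the brass. Once the jaw bites the push climbs about 1 N per 4 mm of knob travel.
- pawl (a joint): Reversing thumb lever on the ratchet head, snapping over centre between two rests: -0.3 rad = loosen (as found), 0.3 rad = tighten; clockwise seen from above is positive; it may rest as low as 0.2 either way until the handle moves. It turns about a pin on the handle, 56 mm from the shaft axis towards the knob.
- post_center (a point): Middle of the lever's steel thumb post: 10 mm across, 26 mm tall, from 131 to 157 mm above the table, standing 50 mm from the lever's pin towards the shaft, nearly over the shaft axis. The flat ratchet head beneath it tops out 125 mm up, the lever's arm 132 mm. To flip to tighten, the post moves about 30 mm sideways, towards the fixed jaw (clamp's -y when the handle is at 0). Takes about 3 N.
- jaw: Moving steel jaw, 64 mm wide, 34 mm tall. Origin: middle of its gripping face, 49 mm above the table; it moves along the clamp's -y as it closes. It cannot be pushed by hand; it stays where the ratchet leaves it.
- pad: Sprung black rubber pad of the fixed jaw, 64 mm wide, 30 mm tall. Origin: middle of its gripping face, 177 mm from the shaft axis along the clamp's -y, 47 mm above the table. Gives about 1 mm per 20 N.
- valve_center (a point): Centre of the brass valve body's block, 50 x 44 x 36 mm (x, y, z), standing loose on the bed, a little askew, its 44 mm length between the jaws; a bonnet and stem rise to 62 mm above its underside. 0.36 to 0.6 kg. The closing jaw pushes it along the bed and squares it.
- fitting_bin: Blue bin of brass fittings, 130 x 100 x 70 mm, a bystander. Origin: centre of its underside.
- carton: Small grey carton, 70 x 100 x 80 mm, a bystander. Origin: centre of its underside.
- wrench: Steel wrench, 160 mm long, lying flat, a bystander. Origin: in its underside near the middle.
Not all that is in view belongs to the job. Of the things like the part that bears valve_center, leave any that is red; of the rest the larger one is meant.

How it is judged:
On the way, in this order (a step that is already met when the one before it is completed fails the run):
1. the thumb lever is flipped over to tighten (value of joint pawl above 0.12 rad), for 0.2 s.
2. the jaw is drawn up firmly on the valve body (contact force between jaw and valve above 35 N and value of joint pawl above 0.12 rad), for 0.2 s.
At the end, for the whole second after the job is handed in: Thumb lever at tighten (above 0.12 rad); after the jaw has pressed the valve body with over 35 N, jaw and pad both still press it with over 6 N; it is upright and square to the jaws within 0.06 rad; handle at rest (contact force between each of jaw, pad and valve above 6 N and angle between the y axis of valve_center and the y axis of clamp, either way round below 0.06 rad and angle between valve_center's own z axis and vertical below 0.06 rad and value of joint pawl above 0.12 rad and velocity of joint handle between -0.1 and 0.1 rad/s); the robot touches nothing.
It fails at once if the jaw presses on the valve body with more than 130 N (contact force between jaw and valve above 130 N).
It fails at once if a bystander is moved more than 30 mm (distance of any of fitting_bin, carton, wrench from where it was at the start of the episode above 0.03 m).
It also fails if it takes over 67 s, if anything falls off the work surface, if the arm or the gripper's body presses on something with over 40 N, if the wrist force passes 120 N, or if a joint passes its speed limit or range.

## Robot

A 7-joint arm with a two-finger parallel gripper is mounted at the origin on the work surface. World frame = base frame: x ahead of the robot, y to its left, z up, the work surface at z = 0. Lengths are in m, angles in rad, forces in N, time in s.
With the tool pointing down it reaches from about 0.425 to 0.875 m from the base axis. Payload 9.9 kg.
Tool frame: the origin (TCP) lies on the mounting face of the last link; the fingertips stand 173 mm ahead of it and the grasp point (between the pads) lies 155 mm ahead of it; z points along the fingers, y is the line along which they close (so a half turn about z gives the same grasp; the last joint's range is limited). The gripper opens to 85 mm and grips with 20 to 120 N. Pads are 22 mm wide; open, the fingers measure 114 mm over their backs; the gripper's body (76 mm by 85 mm) begins 54 mm behind the grasp point. The pads swing forward as they close: fully open they stand 13 mm farther back than shut.
Start: joints at [-1.379, 0.576, 0.025, 1.437, -0.015, 1.129, -0.057], TCP at [0.184, 0.649, 0.405] pointing down, gripper open.
Joint ranges: [-2.76, 2.76], [-0.34, 2.15], [-1.52, 1.57], [0.19, 2.46], [-1.09, 4.23], [0.17, 1.99], [-2.82, 2.82]. Speed limits (rad/s): [2.22, 2.22, 3.01, 3.01, 3.14, 3.14, 3.14].

## Interface

Orientations are given as a rotation vector (axis times angle).
In Python, from rig import bot gives the robot as it stands. The module is installed in compiled form; this text tells all that it offers.
- The arm moves only by the shell command python3 -m crank 'ROWS'. ROWS is JSON, a list of rows, each a list of 3 entries, a list of its own where there are three numbers: the shift along the tool's x, y, z as a fraction of full scale, then the turn, a rotation vector about the tool's x, y, z as a fraction of full scale, then the opening, from 0 (shut) to 1 (fully open). A call has 1 to 5 rows; each row is the pose to reach, as a shift and turn from the pose commanded when the call began, along the tool's axes at that moment; what a row does not reach only later rows make up. Full scale, the value 1, is 200 mm for a shift and 90 degrees for a turn. A row lasts 1/8 s, in which the tool goes at most 62.5 mm and 10.7 degrees, less where a joint would pass 70% of its speed; a pose out of reach is approached as far as the arm can. A call with a number of a shift or a turn outside -1 to 1 is refused whole. A call with a gripper value outside its range is refused whole. The fingers move at their own pace and stop on an object; the grip force is fixed at half the most. Time passes only in rows, so rows that repeat a pose let the fingers close. It gives the time, the measured TCP pose, the force, the opening and the grip force at its end, in the units of the state.
- bot.get_obs(): the state, without advancing time (a new reading comes with each control period).
- bot.grab_frame(name): name is "scene" or "top" or "wrist"; returns a dict with "pixels" (420x560x3 uint8, red, green, blue), "depth" (420x560 float32, m along the optical axis (not along the pixel's ray), 0 where there is no reading), "fovy" (degrees; the focal length in pixels is half the picture's height over the tangent of half this angle, whatever the lens; pixels are square), "cx", "cy" (the principal point, pixels), "xyz" and "orientation" of the camera in the world; the wrist camera has in their place "tool_from_camera" (4x4, takes a point from camera to tool coordinates, whose origin is the TCP and whose axes are the flange's). Camera axes: x right, y down, z forward; pixel columns grow to the right and rows downward; lengths in m; the calibration is good to about 2 mm. A picture is of the moment at which its call begins: read the wrist's pose just before it.
- bot.job_done(): hands the job in; it is judged then, once.
The state is a dict: "time_s": time; "joint_positions": joint angles; "qd": joint speeds; "joint_efforts": joint torques, N m; "eef_pos": TCP position; "eef_rot": TCP orientation; "ft_force": force on the tool from outside, world axes, zero at the start; "moment": the same for the moment, N m; "gripper_width": finger opening in m; "grasp_force": force on a finger pad.
Only numpy, scipy, OpenCV 4.12 (cv2) and the standard library are available. Lean on these libraries where they do the work, as an engineer would, in place of code of your own. Each camera call takes 0.05 s, during which the arm holds its last target. There are 200 camera calls.

## Working session

There is one attempt and no reset: what is moved stays moved. The work goes in short steps, Python scripts to look and compute and a shell command to move; the robot and the scene stay as the last step left them, time stands still between calls to the robot, and variables do not carry over. Pictures are saved under pics/ and viewed, at most 10 in all, crops included, and the job is handed in when it is done.

```bash
mkdir -p pics
cat > h.py <<'E'
import numpy as np,cv2
from scipy.spatial.transform import Rotation as R
from rig import bot
def cloud(name):
    o=bot.get_obs(); f=bot.grab_frame(name); d=f["depth"]; H,W=d.shape
    fl=H/2/np.tan(np.radians(f["fovy"])/2)
    v,u=np.mgrid[:H,:W]
    P=np.dstack([(u-f["cx"])/fl*d,(v-f["cy"])/fl*d,d])
    if "xyz" in f:
        q=np.array(f["orientation"]); 
        M=q if q.shape==(3,3) else R.from_rotvec(q).as_matrix()
        P=P@M.T+np.array(f["xyz"])
    else:
        T=np.array(f["tool_from_camera"]); P=P@T[:3,:3].T+T[:3,3]
        P=P@R.from_rotvec(o["eef_rot"]).as_matrix().T+np.array(o["eef_pos"])
    P[d==0]=np.nan
    return f,P
def save(n,im): cv2.imwrite("pics/"+n,im[:,:,::-1])
E
python3 - <<'E'
from h import *
for n in("scene","top"):
    f,P=cloud(n); save(n+".png",f["pixels"]); np.save(n+".npy",P); np.save(n+"_rgb.npy",f["pixels"])
    print(n,f["xyz"],f["orientation"],f["fovy"])
o=bot.get_obs();print({k:np.round(v,3) for k,v in o.items()})
E
```

```text
scene [1.30033638 0.27544467 1.10479549] [-1.56272222 -2.14936001  0.76831477] 44.86219030060214
top [0.48970747 0.01277045 1.30230888] [-2.17842958  2.20409229 -0.06415275] 46.97293079299759
{'time_s': np.float64(0.1), 'joint_positions': array([-1.379,  0.576,  0.025,  1.438, -0.015,  1.129, -0.057]), 'qd': array([ 0.   , -0.002,  0.001, -0.002,  0.001, -0.001,  0.   ]), 'joint_efforts': array([ 6.0000e-03, -7.6732e+01,  2.2570e+00, -2.8661e+01,  1.6000e-02,
        9.0000e-03,  0.0000e+00]), 'eef_pos': array([0.184, 0.649, 0.404]), 'eef_rot': array([-4.320e-01, -3.112e+00,  2.000e-03]), 'ft_force': array([-0.038, -0.061, -0.023]), 'moment': array([-0.062, -0.001, -0.011]), 'grasp_force': np.float64(0.0), 'gripper_width': np.float64(0.085)}
```

View pics/scene.png

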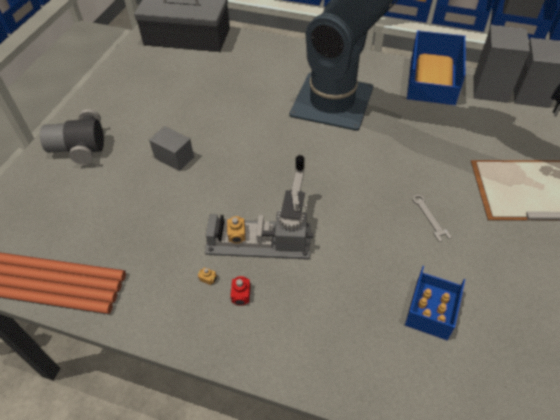

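View pics/top.png

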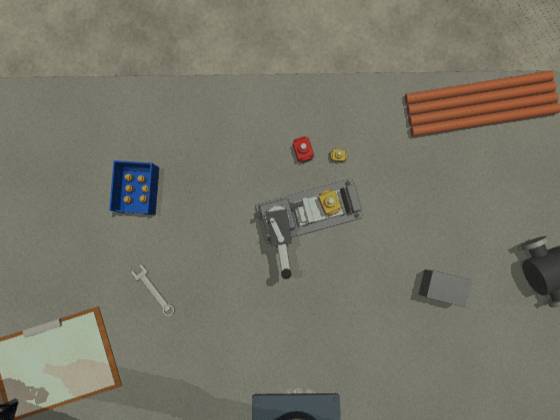

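The top view shows the shaft near (277,218), the knob at (286,272), the valve at (330,202) and the pad near (348,197). The handle points toward the robot. Next I'll measure these.

Run:
```python
from h import *
P=np.load("top.npy");C=np.load("top_rgb.npy")
x,y,z=P[...,0],P[...,1],P[...,2]
m=np.zeros(z.shape,bool);m[170:290,245:370]=1
def pr(n,s):
    s=s&m; q=P[s]; print(n,s.sum(),q.mean(0).round(4),q.min(0).round(3),q.max(0).round(3))
print("table z",np.nanmedian(z[300:400,200:250]))
for a,b in((.025,.034),(.06,.07),(.118,.129),(.129,.136),(.136,.15),(.15,.165),(.165,.18)): pr((a,b),(z>a)&(z<b))
# bed orientation from low parts
s=m&(z>.02)&(z<.1)
pts=P[s][:,:2].astype(np.float32); r=cv2.minAreaRect(pts);print(r, cv2.boxPoints(r).round(3).tolist())
s=m&(z>.004)&(z<.1)
pts=P[s][:,:2].astype(np.float32); r=cv2.minAreaRect(pts);print(r, cv2.boxPoints(r).round(3).tolist())
c=C[180:290,250:365];save("crop.png",cv2.resize(c,None,fx=6,fy=5.4,interpolation=cv2.INTER_CUBIC)[:600])
```

```text
table z -0.000573048324435943
(0.025, 0.034) 498 [ 0.6016 -0.0763  0.0294] [ 0.548 -0.166  0.025] [0.658 0.004 0.034]
(0.06, 0.07) 624 [ 0.6129 -0.081   0.0643] [ 0.549 -0.175  0.06 ] [0.661 0.099 0.07 ]
(0.118, 0.129) 795 [0.5297 0.0303 0.1242] [0.444 0.005 0.118] [0.593 0.063 0.129]
(0.129, 0.136) 125 [0.5393 0.0378 0.1318] [0.457 0.013 0.129] [0.59  0.056 0.136]
(0.136, 0.15) 7 [0.5123 0.0328 0.1395] [0.45  0.015 0.136] [0.562 0.05  0.15 ]
(0.15, 0.165) 18 [0.5474 0.0464 0.1545] [0.446 0.02  0.15 ] [0.572 0.054 0.159]
(0.165, 0.18) 77 [0.4384 0.0183 0.1719] [0.428 0.008 0.166] [0.449 0.029 0.177]
((0.5946884155273438, -0.03916099667549133), (0.0923604816198349, 0.2704415023326874), 14.732054710388184) [[0.515999972820282, 0.07999999821186066], [0.5839999914169312, -0.18199999630451202], [0.6740000247955322, -0.15800000727176666], [0.6050000190734863, 0.10300000011920929]]
((0.5486989617347717, -0.03931461274623871), (0.33425211906433105, 0.3201046586036682), 89.32594299316406) [[0.3869999945163727, -0.20499999821186066], [0.7070000171661377, -0.20800000429153442], [0.7110000252723694, 0.12600000202655792], [0.39100000262260437, 0.12999999523162842]]
```

View pics/crop.png

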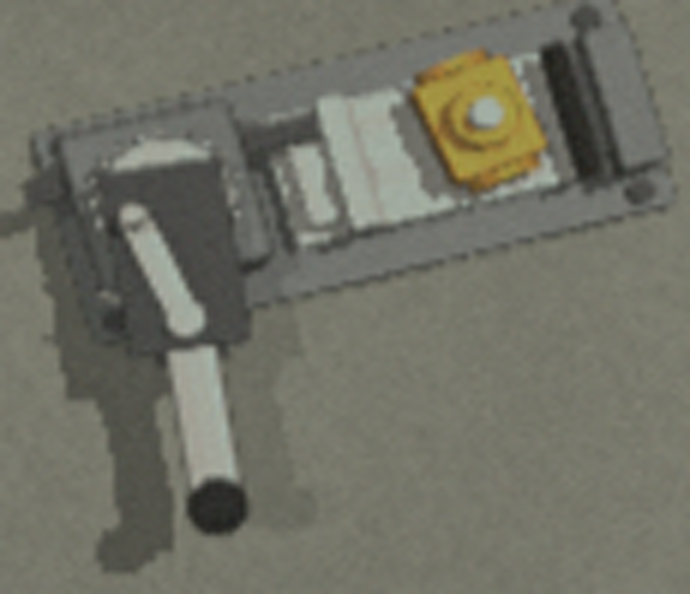

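The crop agrees with the task text. The lever sits CCW of the handle axis (-0.3), and the yellow valve is askew between the jaw and the pad. Now I'll refine the geometry.

Run:
```python
from h import *
P=np.load("top.npy");C=np.load("top_rgb.npy").astype(int)
x,y,z=P[...,0],P[...,1],P[...,2]
m=np.zeros(z.shape,bool);m[170:290,245:370]=1
def rect(s,n):
    k,l,st,_=cv2.connectedComponentsWithStats((s&m).astype(np.uint8),connectivity=4);i=1+st[1:,4].argmax();q=P[l==i][:,:2].astype(np.float32)
    r=cv2.minAreaRect(q);print(n,len(q),np.round(r[0],4),np.round(r[1],4),round(r[2],2));return q
rect((z>.007)&(z<.2)&(y<-.0)&(x>.52),"base")
rect((z>.055)&(z<.085)&(y<-.12),"fixedjaw")
rect((z>.055)&(z<.07)&(y>-.08)&(y<-.01)&(x>.54),"movjaw")
rect((z>.118)&(z<.1285)&(x>.50),"head")
q=rect((z>.118)&(z<.128)&(x>.455)&(x<.5),"bar")
w=np.linalg.svd(q-q.mean(0))[2][0];print("bar c",q.mean(0),"dir deg",np.degrees(np.arctan2(w[1],w[0])))
s=m&(z>.129)&(z<.18)&(x>.5);q=P[s]
print("lever/post",q[q[:,2]>.15].round(3).tolist())
q=q[q[:,2]<.138][:,:2];w=np.linalg.svd(q-q.mean(0))[2][0];print("lever c",q.mean(0),np.degrees(np.arctan2(w[1],w[0])))
rgb=C;br=(rgb[...,0]-rgb[...,2]>70)&(z>.05)&(z<.08)
rect(br,"valve top")
o=bot.get_obs();M=R.from_rotvec(o["eef_rot"]).as_matrix();print(M.round(3))
```

```text
base 2711 [ 0.6079 -0.0814] [0.1106 0.193 ] 14.94
fixedjaw 335 [ 0.6259 -0.151 ] [0.0697 0.038 ] 15.06
movjaw 152 [ 0.5945 -0.0304] [0.0635 0.0294] 15.03
head 585 [0.5453 0.0335] [0.0939 0.05  ] 7.87
bar 160 [0.4771 0.0238] [0.0449 0.0219] 8.0
bar c [0.4771587  0.02391678] dir deg -168.67142
lever/post [[0.572, 0.052, 0.151], [0.572, 0.05, 0.153], [0.569, 0.054, 0.155], [0.569, 0.052, 0.155], [0.569, 0.05, 0.153], [0.569, 0.047, 0.157], [0.567, 0.054, 0.158], [0.567, 0.052, 0.151], [0.567, 0.05, 0.156], [0.567, 0.047, 0.156], [0.565, 0.054, 0.152], [0.564, 0.052, 0.156], [0.564, 0.05, 0.157], [0.564, 0.047, 0.156], [0.562, 0.052, 0.15]]
lever c [0.54149237 0.03849697] -160.23906445545737
valve top 279 [ 0.6165 -0.0964] [0.0593 0.0425] 23.0
[[-0.962  0.272 -0.   ]
 [ 0.272  0.962 -0.001]
 [-0.    -0.002 -1.   ]]
```

```bash
for i in 1 2 3; do :; done
python3 -m crank '[[[-0.17,-0.145,0],[0,0,0],0],[[-0.34,-0.29,0],[0,0,0],0],[[-0.52,-0.43,0],[0,0,0],0],[[-0.69,-0.58,0],[0,0,0],0],[[-0.86,-0.725,0],[0,0,0],0]]'
python3 -m crank '[[[-0.17,-0.145,0],[0,0,0],0],[[-0.34,-0.29,0],[0,0,0],0],[[-0.52,-0.43,0],[0,0,0],0],[[-0.69,-0.58,0],[0,0,0],0],[[-0.86,-0.725,0],[0,0,0],0]]'
python3 -m crank '[[[-0.17,-0.145,0],[0,0,0],0],[[-0.34,-0.29,0],[0,0,0],0],[[-0.52,-0.43,0],[0,0,0],0],[[-0.69,-0.58,0],[0,0,0],0],[[-0.86,-0.725,0],[0,0,0],0]]'
python3 -m crank '[[[0,0,0],[0,0,-0.1],0],[[0,0,0],[0,0,-0.2],0],[[0,0,0],[0,0,-0.264],0],[[0,0,0],[0,0,-0.264],0]]'
cat >> h.py <<'E'
def to(p,deg):
    o=bot.get_obs();M=R.from_rotvec(o["eef_rot"]).as_matrix();a=np.degrees(np.arctan2(M[1,0],M[0,0]))
    print("t",o["time_s"].round(2),"pos",np.round(o["eef_pos"],4),"xang",round(a%360,2),"tilt",M[:,2].round(3),"F",np.round(o["ft_force"],1),"w",o["gripper_width"].round(4))
    print("shift frac",(M.T@(np.array(p)-o["eef_pos"])/.2).round(3),"turn frac",-round(((deg-a+180)%360-180)/90,3),"q",np.round(o["joint_positions"],2))
E
python3 -c "
from h import *
to([.562,.090,.312],188)"
```

```text
time_s: 0.72
eef_pos: [0.3105, 0.4617, 0.4044]
eef_rot: [-0.432, -3.112, 0.001]
ft_force: [-0.3, 0.3, -0.1]
gripper_width: -0.0001
grasp_force: 0.0
time_s: 1.35
eef_pos: [0.4364, 0.2754, 0.4045]
eef_rot: [-0.432, -3.112, 0.0]
ft_force: [0.5, 1.0, 0.6]
gripper_width: 0.0002
grasp_force: 0.0
time_s: 1.98
eef_pos: [0.5624, 0.0891, 0.4044]
eef_rot: [-0.432, -3.111, 0.0]
ft_force: [0.5, 0.3, -0.1]
gripper_width: -0.0001
grasp_force: 0.0
time_s: 2.48
eef_pos: [0.5618, 0.0902, 0.4044]
eef_rot: [0.216, -3.133, -0.0]
ft_force: [0.1, -1.3, 0.7]
gripper_width: -0.0
grasp_force: 0.0Traceback (most recent call last):
  File "<string>", line 3, in <module>
    to([.562,.090,.312],188)
    ~~^^^^^^^^^^^^^^^^^^^^^^
  File "h.py", line 21, in to
    print("t",o["time_s"].round(2),"pos",np.round(o["eef_pos"],4),"xang",round(a%360,2),"tilt",M[:,2].round(3),"F",np.round(o["ft_force"],1),"w",o["gripper_width"].round(4))
              ^^^^^^^^^^^^^^^^^
AttributeError: 'float' object has no attribute 'round'
```

```bash
sed -i 's/o\["time_s"\].round(2)/round(float(o["time_s"]),2)/;s/o\["gripper_width"\].round(4)/round(float(o["gripper_width"]),4)/' h.py
python3 -m crank '[[[0,0,0.12],[0,0,0],0],[[0,0,0.24],[0,0,0],0],[[0,0,0.36],[0,0,0],0],[[0,0,0.46],[0,0,0],0],[[0,0,0.46],[0,0,0],0]]'
python3 -m crank '[[[0,-0.05,0],[0,0,0],0],[[0,-0.09,0],[0,0,0],0],[[0,-0.13,0],[0,0,0],0]]'
python3 -m crank '[[[0,-0.03,0],[0,0,0],0],[[0,-0.06,0],[0,0,0],0],[[0,-0.09,0],[0,0,0],0],[[0,-0.11,0],[0,0,0],0],[[0,-0.11,0],[0,0,0],0]]'
python3 -m crank '[[[0,0.05,0],[0,0,0],0],[[0,0.1,0],[0,0,0],0],[[0,0.1,-0.2],[0,0,0],0],[[0,0.1,-0.4],[0,0,0],0],[[0,0.1,-0.4],[0,0,0],0]]'
python3 - <<'E'
from h import *
f,P=cloud("top");x,y,z=P[...,0],P[...,1],P[...,2];save("t2.png",cv2.resize(f["pixels"][160:290,240:370],None,fx=4,fy=4,interpolation=cv2.INTER_CUBIC))
m=np.zeros(z.shape,bool);m[170:290,245:370]=1
q=P[m&(z>.163)&(z<.18)&(x<.47)];print("knob",q.mean(0),len(q))
q=P[m&(z>.15)&(z<.16)&(x>.5)];print("post",q.mean(0),len(q))
to([.4384,.0183,.32],188)
E
```

```text
time_s: 3.1
eef_pos: [0.5614, 0.0904, 0.3114]
eef_rot: [0.215, -3.131, 0.001]
ft_force: [0.6, -0.0, 0.3]
gripper_width: -0.0003
grasp_force: 0.0
time_s: 3.48
eef_pos: [0.566, 0.0642, 0.3136]
eef_rot: [-0.217, 3.132, 0.001]
ft_force: [1.2, 2.8, 0.4]
gripper_width: 0.0001
grasp_force: 1.3
time_s: 4.1
eef_pos: [0.5685, 0.0427, 0.3126]
eef_rot: [0.218, -3.134, -0.0]
ft_force: [-0.0, 0.2, 0.1]
gripper_width: -0.0001
grasp_force: 0.2
time_s: 4.72
eef_pos: [0.5663, 0.0636, 0.3957]
eef_rot: [-0.219, 3.128, 0.001]
ft_force: [-0.6, 0.3, -0.7]
gripper_width: 0.0001
grasp_force: 0.0
knob [nan nan nan] 0
post [nan nan nan] 0
t 4.78 pos [0.5658 0.0635 0.3939] xang 188.01 tilt [ 0.003  0.001 -1.   ] F [-0.5  0.5 -0.3] w 0.0
shift frac [ 0.663 -0.135  0.367] turn frac 0.0 q [-0.22  0.43  0.03  1.74 -0.02  0.97  1.53]<stdin>:4: RuntimeWarning: Mean of empty slice.
  ret = um.true_divide(
<stdin>:5: RuntimeWarning: Mean of empty slice.
```

View pics/t2.png

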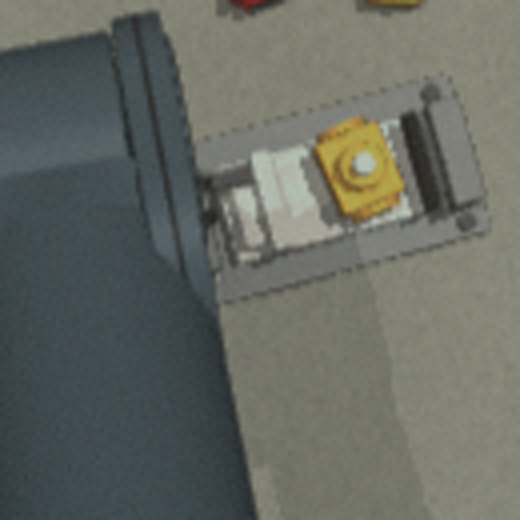

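The arm hides the head in the top view. I'll check with the wrist camera.

```bash
python3 - <<'E' 2>/dev/null
from h import *
for n in("wrist","scene"):
    f,P=cloud(n);x,y,z=P[...,0],P[...,1],P[...,2]
    if n=="wrist": save("w1.png",f["pixels"])
    a=(abs(x-.44)<.04)&(abs(y-.02)<.06)&(z>.16)&(z<.18);q=P[a];print(n,"knob",q.mean(0),len(q),q.min(0),q.max(0))
    a=(abs(x-.57)<.03)&(abs(y-.03)<.05)&(z>.14)&(z<.165);q=P[a];print(n,"post",q.mean(0),len(q))
E
```

```text
wrist knob [0.4506015  0.01159607 0.16792737] 375 [0.44537444 0.00113129 0.16001284] [0.45278312 0.01959353 0.17309687]
wrist post [0.57087412 0.02511696 0.15251935] 273
```

View pics/w1.png

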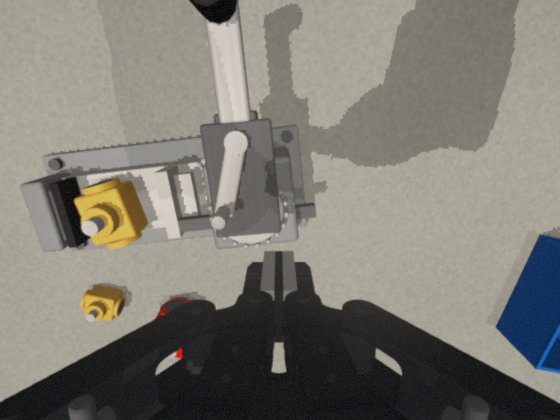

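The wrist view shows the lever post at (218,222), on the fixed-jaw side, so the lever is flipped. The knob is at the top edge at (213,5). I'll check whether the handle drifted.

```bash
python3 - <<'E' 2>/dev/null
from h import *
f,P=cloud("wrist");x,y,z=P[...,0],P[...,1],P[...,2]
for lo,hi in((.455,.475),(.475,.495)):
    q=P[(x>lo)&(x<hi)&(abs(y-.02)<.04)&(z>.117)&(z<.128)];print(q.mean(0).round(4),len(q),(q[:,1].min()+q[:,1].max())/2)
q=P[(x>.43)&(x<.455)&(abs(y-.02)<.04)&(z>.135)&(z<.168)];print("knobface",(np.percentile(q[:,1],[1,99])),q.mean(0))
q=P[(x>.505)&(x<.6)&(abs(y-.03)<.06)&(z>.118)&(z<.128)];r=cv2.minAreaRect(q[:,:2].astype(np.float32));print(r)
to([.4384,.0143,.38],188)
E
```

```text
[0.4648 0.0148 0.1237] 1178 0.01451272379727759
[0.4849 0.0196 0.1237] 1091 0.019307802124045308
knobface [0.0010595  0.02040424] [0.4494052  0.01401827 0.15235932]
((0.547255277633667, 0.033577241003513336), (0.09165889024734497, 0.05029751732945442), 13.215128898620605)
t 4.92 pos [0.5653 0.0631 0.3916] xang 187.99 tilt [-0.002 -0.    -1.   ] F [-0.   0.1 -1. ] w 0.0
shift frac [ 0.662 -0.153  0.059] turn frac -0.0 q [-0.22  0.43  0.03  1.74 -0.02  0.97  1.53]
```

```bash
python3 -m crank '[[[0.2,-0.06,0],[0,0,-0.02],0.48],[[0.4,-0.12,0],[0,0,-0.04],0.48],[[0.6,-0.17,0],[0,0,-0.059],0.48],[[0.655,-0.181,0],[0,0,-0.059],0.48],[[0.655,-0.181,0],[0,0,-0.059],0.48]]'
python3 - <<'E'
from h import *
to([.4405,.009,.313],193.3)
E
```

```text
time_s: 5.55
eef_pos: [0.4409, 0.0087, 0.3925]
eef_rot: [0.362, -3.12, -0.0]
ft_force: [0.3, 0.6, 0.6]
gripper_width: 0.0411
grasp_force: 0.0
t 5.55 pos [0.4409 0.0087 0.3925] xang 193.24 tilt [-0.  0. -1.] F [0.3 0.6 0.6] w 0.0411
shift frac [0.001 0.002 0.397] turn frac -0.001 q [-0.14  0.25  0.02  2.04 -0.01  0.86  1.68]
```

```bash
python3 -m crank '[[[0,0,0.1],[0,0,0],0.48],[[0,0,0.2],[0,0,0],0.48],[[0,0,0.3],[0,0,0],0.48],[[0,0,0.397],[0,0,0],0.48],[[0,0,0.397],[0,0,0],0.48]]'
python3 -m crank '[[[0,0,0],[0,0,0],0.36],[[0,0,0],[0,0,0],0.36],[[0,0,0],[0,0,0],0.36]]'
python3 - <<'E'
from h import *
to([.4405,.009,.313],193.3)
f,P=cloud("wrist");save("w2.png",f["pixels"])
E
```

```text
time_s: 6.18
eef_pos: [0.4417, 0.0093, 0.3119]
eef_rot: [0.364, -3.118, -0.0]
ft_force: [-0.4, -0.4, -0.5]
gripper_width: 0.0412
grasp_force: 0.0
time_s: 6.55
eef_pos: [0.4412, 0.0088, 0.3138]
eef_rot: [-0.363, 3.119, 0.0]
ft_force: [-0.6, -0.4, 0.2]
gripper_width: 0.0309
grasp_force: 0.0
t 6.55 pos [0.4412 0.0088 0.3138] xang 193.27 tilt [ 0.001  0.    -1.   ] F [-0.6 -0.4  0.2] w 0.0309
shift frac [0.003 0.002 0.004] turn frac -0.0 q [-0.13  0.36  0.01  2.15 -0.01  0.63  1.68]
```

View pics/w2.png

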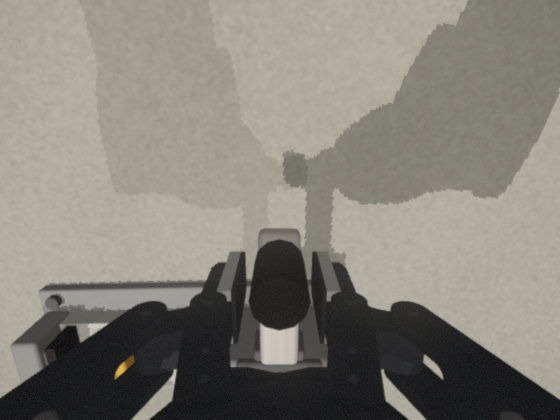

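The knob at (280,285) is centred between the fingers. I'll start the first tightening stroke.

```bash
cat > st.py <<'E'
from h import *
o=bot.get_obs();M=R.from_rotvec(o["eef_rot"]).as_matrix();S=np.array([.577,.039])
p=np.array(o["eef_pos"])[:2]-S; F=M.T@np.array(o["ft_force"])
th=np.degrees(np.arctan2(M[1,0],M[0,0]))%360
print("t",o["time_s"],"r",np.linalg.norm(p).round(4),"tool h",round(np.radians(195-th),3),"pos h",round(np.radians(195-np.degrees(np.arctan2(p[1],p[0]))%360),3),"Ftool",F.round(1),"q",np.round(o["joint_positions"],2))
E
python3 -m crank '[[[-0.0035,0.07,0],[0,0,0.064],0.36],[[-0.014,0.139,0],[0,0,0.127],0.36],[[-0.031,0.207,0],[0,0,0.191],0.36],[[-0.055,0.273,0],[0,0,0.255],0.36],[[-0.086,0.336,0],[0,0,0.318],0.36]]'
python3 st.py
python3 -m crank '[[[-0.001,0.035,0],[0,0,0.032],0.36],[[-0.0035,0.07,0],[0,0,0.064],0.36]]'
python3 st.py
```

```text
time_s: 7.22
eef_pos: [0.4423, 0.0775, 0.3136]
eef_rot: [0.426, 3.112, -0.002]
ft_force: [1.7, -5.7, 1.2]
gripper_width: 0.0306
grasp_force: 2.4
t 7.225 r 0.1401 tool h 0.534 pos h 0.54 Ftool [-3.2 -5.1 -1.2] q [-0.39  0.37  0.15  2.13 -0.09  0.64  1.12]
time_s: 7.48
eef_pos: [0.4467, 0.0908, 0.3136]
eef_rot: [0.579, 3.087, -0.002]
ft_force: [-0.4, -5.7, 4.4]
gripper_width: 0.0308
grasp_force: 2.4
t 7.475 r 0.1402 tool h 0.633 pos h 0.64 Ftool [-1.7 -5.5 -4.4] q [-0.43  0.38  0.18  2.12 -0.11  0.65  1.02]
```

```bash
python3 -m crank '[[[-0.001,0.035,0],[0,0,0.032],0.36],[[-0.0035,0.07,0],[0,0,0.064],0.36]]'
python3 st.py
python3 -m crank '[[[-0.007,-0.101,0],[0,0,-0.092],0.36],[[-0.029,-0.2,0],[0,0,-0.185],0.36],[[-0.065,-0.295,0],[0,0,-0.277],0.36],[[-0.114,-0.384,0],[0,0,-0.369],0.36],[[-0.176,-0.464,0],[0,0,-0.462],0.36]]'
python3 st.py
python3 -m crank '[[[-0.007,-0.101,0],[0,0,-0.092],0.36],[[-0.029,-0.2,0],[0,0,-0.185],0.36],[[-0.065,-0.295,0],[0,0,-0.277],0.36],[[-0.114,-0.384,0],[0,0,-0.369],0.36],[[-0.176,-0.464,0],[0,0,-0.462],0.36]]'
python3 st.py
python3 - <<'E'
from h import *
f,P=cloud("top");save("t3.png",cv2.resize(f["pixels"][160:290,240:370],None,fx=4,fy=4,interpolation=cv2.INTER_CUBIC))
E
```

```text
time_s: 7.72
eef_pos: [0.4523, 0.1034, 0.3136]
eef_rot: [0.734, 3.055, -0.002]
ft_force: [-0.8, -5.6, 2.5]
gripper_width: 0.0309
grasp_force: 2.4
t 7.725 r 0.1403 tool h 0.734 pos h 0.738 Ftool [-1.8 -5.4 -2.5] q [-0.48  0.4   0.21  2.1  -0.13  0.66  0.91]
time_s: 8.35
eef_pos: [0.4417, 0.005, 0.3136]
eef_rot: [-0.41, 3.114, 0.0]
ft_force: [0.5, 0.9, -0.0]
gripper_width: 0.0303
grasp_force: 0.3
t 8.35 r 0.1395 tool h 0.0 pos h 0.016 Ftool [-0.7  0.7  0. ] q [-0.12  0.36 -0.    2.15  0.    0.63  1.71]
time_s: 8.98
eef_pos: [0.4996, -0.076, 0.3135]
eef_rot: [1.488, -2.767, -0.0]
ft_force: [0.1, 1.7, -0.9]
gripper_width: 0.0308
grasp_force: 0.2
t 8.975 r 0.1386 tool h -0.725 pos h -0.716 Ftool [-1.4  0.9  0.9] q [ 0.2   0.44 -0.2   1.99  0.13  0.72  2.48]
```

View pics/t3.png

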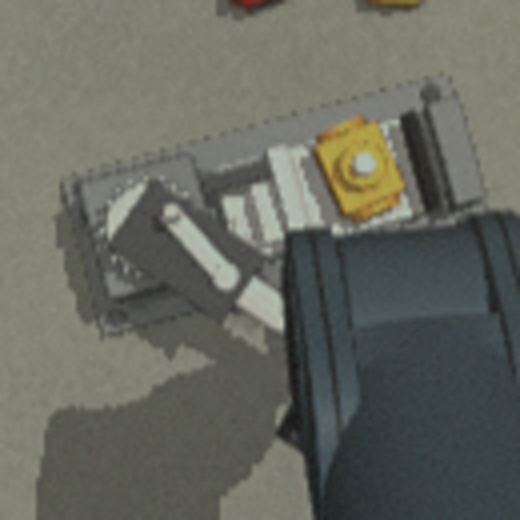

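The handle is swung back with the lever still at tighten, and the jaw is a few mm short of the valve. I'll start the second tightening stroke.

```bash
python3 -m crank '[[[-0.0035,0.07,0],[0,0,0.064],0.36],[[-0.014,0.139,0],[0,0,0.127],0.36],[[-0.031,0.207,0],[0,0,0.191],0.36],[[-0.055,0.273,0],[0,0,0.255],0.36],[[-0.086,0.336,0],[0,0,0.318],0.36]]'
python3 st.py
python3 -m crank '[[[-0.001,0.035,0],[0,0,0.032],0.36],[[-0.0035,0.07,0],[0,0,0.064],0.36]]'
python3 st.py
python3 -m crank '[[[-0.001,0.035,0],[0,0,0.032],0.36],[[-0.0035,0.07,0],[0,0,0.064],0.36]]'
python3 st.py
```

```text
time_s: 9.65
eef_pos: [0.4527, -0.0241, 0.3135]
eef_rot: [-0.74, 3.052, -0.002]
ft_force: [3.1, -4.0, -2.5]
gripper_width: 0.0308
grasp_force: 2.5
t 9.65 r 0.1394 tool h -0.214 pos h -0.208 Ftool [-1.  -4.9  2.5] q [-0.01  0.37 -0.06  2.12  0.04  0.65  1.96]
time_s: 9.9
eef_pos: [0.4469, -0.0114, 0.3135]
eef_rot: [-0.589, 3.085, -0.002]
ft_force: [1.5, -4.5, -2.3]
gripper_width: 0.031
grasp_force: 2.5
t 9.9 r 0.1396 tool h -0.116 pos h -0.108 Ftool [ 0.2 -4.7  2.3] q [-0.06  0.37 -0.03  2.13  0.02  0.64  1.85]
time_s: 10.15
eef_pos: [0.4423, 0.0017, 0.3135]
eef_rot: [-0.433, 3.111, -0.002]
ft_force: [1.9, -5.0, -0.6]
gripper_width: 0.0308
grasp_force: 2.5
t 10.15 r 0.1397 tool h -0.015 pos h -0.008 Ftool [-0.5 -5.3  0.6] q [-0.11  0.36 -0.    2.14  0.    0.64  1.73]
```

```bash
python3 -m crank '[[[-0.001,0.035,0],[0,0,0.032],0.36],[[-0.0035,0.07,0],[0,0,0.064],0.36]]' >/dev/null
python3 st.py
python3 -m crank '[[[-0.001,0.035,0],[0,0,0.032],0.36],[[-0.0035,0.07,0],[0,0,0.064],0.36]]' >/dev/null
python3 st.py
python3 -m crank '[[[-0.001,0.035,0],[0,0,0.032],0.36],[[-0.0035,0.07,0],[0,0,0.064],0.36]]' >/dev/null
python3 st.py
```

```text
t 10.4 r 0.1399 tool h 0.086 pos h 0.092 Ftool [-0.2 -4.8  0.9] q [-0.16  0.36  0.02  2.15 -0.01  0.63  1.62]
t 10.65 r 0.1401 tool h 0.186 pos h 0.192 Ftool [-0.5 -5.5  1.3] q [-0.21  0.36  0.05  2.16 -0.03  0.63  1.5 ]
t 10.9 r 0.1403 tool h 0.287 pos h 0.292 Ftool [-0.7 -5.4  0.8] q [-0.26  0.36  0.08  2.15 -0.04  0.63  1.39]
```

```bash
python3 -m crank '[[[-0.001,0.035,0],[0,0,0.032],0.36],[[-0.0035,0.07,0],[0,0,0.064],0.36]]' >/dev/null
python3 st.py
python3 -m crank '[[[-0.001,0.035,0],[0,0,0.032],0.36],[[-0.0035,0.07,0],[0,0,0.064],0.36]]' >/dev/null
python3 st.py
```

```text
t 11.15 r 0.1404 tool h 0.387 pos h 0.392 Ftool [-1.6 -5.2 -0.4] q [-0.32  0.36  0.11  2.15 -0.06  0.63  1.28]
t 11.4 r 0.1406 tool h 0.488 pos h 0.491 Ftool [-2.4 -5.8  0.5] q [-0.37  0.37  0.13  2.14 -0.08  0.64  1.17]
```

```bash
python3 -m crank '[[[-0.001,0.035,0],[0,0,0.032],0.36],[[-0.0035,0.07,0],[0,0,0.064],0.36]]' >/dev/null
python3 st.py
python3 -m crank '[[[-0.001,0.035,0],[0,0,0.032],0.36],[[-0.0035,0.07,0],[0,0,0.064],0.36]]' >/dev/null
python3 st.py
python3 - <<'E'
from h import *
f,P=cloud("top");save("t4.png",cv2.resize(f["pixels"][160:290,240:370],None,fx=4,fy=4,interpolation=cv2.INTER_CUBIC))
E
```

```text
t 11.65 r 0.1407 tool h 0.588 pos h 0.59 Ftool [-0.6 -5.4 -0.6] q [-0.41  0.38  0.16  2.13 -0.1   0.64  1.06]
t 11.9 r 0.1408 tool h 0.689 pos h 0.69 Ftool [-2.8 -5.2 -1.4] q [-0.46  0.39  0.19  2.11 -0.12  0.65  0.96]
```

View pics/t4.png

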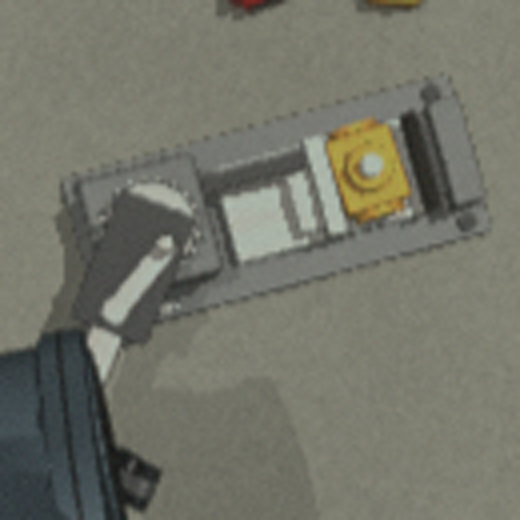

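The jaw has reached the valve and is squaring it, with a few mm left to the pad. I'll swing back for another stroke.

```bash
python3 -m crank '[[[-0.007,-0.101,0],[0,0,-0.092],0.36],[[-0.029,-0.2,0],[0,0,-0.185],0.36],[[-0.065,-0.295,0],[0,0,-0.277],0.36],[[-0.114,-0.384,0],[0,0,-0.369],0.36],[[-0.176,-0.464,0],[0,0,-0.462],0.36]]' >/dev/null
python3 -m crank '[[[-0.007,-0.101,0],[0,0,-0.092],0.36],[[-0.029,-0.2,0],[0,0,-0.185],0.36],[[-0.065,-0.295,0],[0,0,-0.277],0.36],[[-0.114,-0.384,0],[0,0,-0.369],0.36],[[-0.114,-0.384,0],[0,0,-0.369],0.36]]' >/dev/null
python3 st.py
python3 -m crank '[[[-0.001,0.035,0],[0,0,0.032],0.36],[[-0.0035,0.07,0],[0,0,0.064],0.36],[[-0.008,0.105,0],[0,0,0.096],0.36],[[-0.014,0.139,0],[0,0,0.127],0.36]]' >/dev/null
python3 st.py
python3 -m crank '[[[-0.001,0.035,0],[0,0,0.032],0.36],[[-0.0035,0.07,0],[0,0,0.064],0.36]]' >/dev/null
python3 st.py
python3 -m crank '[[[-0.001,0.035,0],[0,0,0.032],0.36],[[-0.0035,0.07,0],[0,0,0.064],0.36]]' >/dev/null
python3 st.py
```

```text
t 13.2 r 0.139 tool h -0.618 pos h -0.619 Ftool [-0.5  0.1 -0.1] q [ 0.17  0.42 -0.17  2.02  0.11  0.7   2.38]
t 13.7 r 0.1392 tool h -0.415 pos h -0.408 Ftool [ 1.1 -5.2  3.1] q [ 0.08  0.4  -0.11  2.08  0.07  0.67  2.17]
t 13.95 r 0.1395 tool h -0.315 pos h -0.307 Ftool [-0.5 -5.5  2.8] q [ 0.04  0.38 -0.09  2.1   0.05  0.66  2.06]
t 14.2 r 0.1396 tool h -0.214 pos h -0.206 Ftool [-0.3 -5.1  2.7] q [-0.01  0.37 -0.06  2.12  0.04  0.65  1.96]
```

```bash
python3 -m crank '[[[-0.001,0.035,0],[0,0,0.032],0.36],[[-0.0035,0.07,0],[0,0,0.064],0.36]]' >/dev/null
python3 st.py
python3 -m crank '[[[-0.001,0.035,0],[0,0,0.032],0.36],[[-0.0035,0.07,0],[0,0,0.064],0.36]]' >/dev/null
python3 st.py
```

```text
t 14.45 r 0.1399 tool h -0.114 pos h -0.106 Ftool [-1.5 -5.4  2.8] q [-0.06  0.37 -0.03  2.13  0.02  0.64  1.84]
t 14.7 r 0.1401 tool h -0.013 pos h -0.006 Ftool [-1.5 -4.7  2.5] q [-0.11  0.36 -0.01  2.15  0.    0.63  1.73]
```

```bash
python3 -m crank '[[[-0.001,0.035,0],[0,0,0.032],0.36],[[-0.0035,0.07,0],[0,0,0.064],0.36]]' >/dev/null
python3 st.py
python3 -m crank '[[[-0.001,0.035,0],[0,0,0.032],0.36],[[-0.0035,0.07,0],[0,0,0.064],0.36]]' >/dev/null
python3 st.py
```

```text
t 14.95 r 0.1402 tool h 0.088 pos h 0.091 Ftool [-2.2 -9.   4.7] q [-0.16  0.36  0.02  2.15 -0.01  0.63  1.62]
t 15.2 r 0.1403 tool h 0.189 pos h 0.185 Ftool [ -4.2 -12.7   4.2] q [-0.21  0.36  0.05  2.16 -0.03  0.63  1.5 ]
```

```bash
python3 -m crank '[[[-0.001,0.035,0],[0,0,0.032],0.36],[[-0.0035,0.07,0],[0,0,0.064],0.36]]' >/dev/null
python3 st.py
```

```text
t 15.45 r 0.1404 tool h 0.29 pos h 0.279 Ftool [ -5.5 -17.1   3.8] q [-0.26  0.36  0.08  2.16 -0.04  0.63  1.39]
```

It's firm at about 17 N, under the marking limit. I'll hold briefly, then ease off.

```bash
python3 -m crank '[[[0,0,0],[0,0,0],0.36],[[0,0,0],[0,0,0],0.36]]' >/dev/null
python3 st.py
python3 -m crank '[[[0,-0.01,0],[0,0,0],0.36],[[0,-0.02,0],[0,0,0],0.36],[[0,-0.03,0],[0,0,0],0.36],[[0,-0.03,0],[0,0,0],0.36]]' 
python3 st.py
```

```text
t 15.7 r 0.1404 tool h 0.288 pos h 0.281 Ftool [ -4.6 -12.4   3.5] q [-0.26  0.36  0.08  2.16 -0.04  0.63  1.39]
time_s: 16.2
eef_pos: [0.4367, 0.0366, 0.3136]
eef_rot: [0.04, 3.139, -0.002]
ft_force: [3.7, -7.9, -2.3]
gripper_width: 0.0306
grasp_force: 4.0
t 16.2 r 0.1403 tool h 0.287 pos h 0.244 Ftool [-3.9 -7.8  2.3] q [-0.25  0.36  0.08  2.16 -0.04  0.63  1.4 ]
```

```bash
python3 -m crank '[[[0,-0.02,0],[0,0,-0.018],0.36],[[-0.001,-0.04,0],[0,0,-0.037],0.36],[[-0.001,-0.04,0],[0,0,-0.037],0.36]]' >/dev/null
python3 st.py
python3 -m crank '[[[0,-0.02,0],[0,0,-0.018],0.36],[[-0.001,-0.04,0],[0,0,-0.037],0.36],[[-0.001,-0.04,0],[0,0,-0.037],0.36]]' >/dev/null
python3 st.py
python3 - <<'E'
from h import *
f,P=cloud("wrist");save("w3.png",f["pixels"])
E
```

```text
t 16.575 r 0.1406 tool h 0.228 pos h 0.19 Ftool [-3.8 -6.   1.1] q [-0.22  0.36  0.06  2.16 -0.03  0.63  1.47]
t 16.95 r 0.1408 tool h 0.166 pos h 0.134 Ftool [-1.  -3.  -3.9] q [-0.19  0.36  0.04  2.16 -0.03  0.63  1.54]
```

View pics/w3.png

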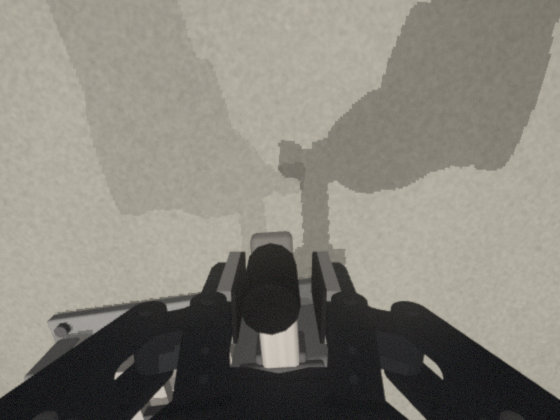

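```bash
python3 -m crank '[[[0,-0.01,0],[0,0,-0.018],0.36],[[-0.001,-0.02,0],[0,0,-0.037],0.36],[[-0.001,-0.02,0],[0,0,-0.037],0.36]]' >/dev/null
python3 st.py
python3 -m crank '[[[0,-0.01,0],[0,0,0],0.36],[[0,-0.02,0],[0,0,0],0.36],[[0,-0.02,0],[0,0,0],0.36]]' >/dev/null
python3 st.py
python3 -m crank '[[[0,-0.01,0],[0,0,0],0.36],[[0,-0.02,0],[0,0,0],0.36],[[0,-0.02,0],[0,0,0],0.36]]' 
python3 st.py
python3 - <<'E'
from h import *
f,P=cloud("wrist");save("w4.png",f["pixels"])
E
```

```text
t 17.375 r 0.1409 tool h 0.107 pos h 0.106 Ftool [ 0.4 -2.5  0. ] q [-0.17  0.36  0.03  2.16 -0.02  0.63  1.6 ]
t 17.75 r 0.1405 tool h 0.107 pos h 0.078 Ftool [ 0.5 -1.4  0.8] q [-0.16  0.36  0.03  2.15 -0.02  0.63  1.61]
time_s: 18.12
eef_pos: [0.4394, 0.0093, 0.3133]
eef_rot: [-0.242, 3.132, 0.0]
ft_force: [0.1, -0.4, 0.0]
gripper_width: 0.0303
grasp_force: 0.0
t 18.125 r 0.1408 tool h 0.107 pos h 0.05 Ftool [-0.1 -0.4 -0. ] q [-0.15  0.36  0.03  2.15 -0.02  0.63  1.62]
```

View pics/w4.png

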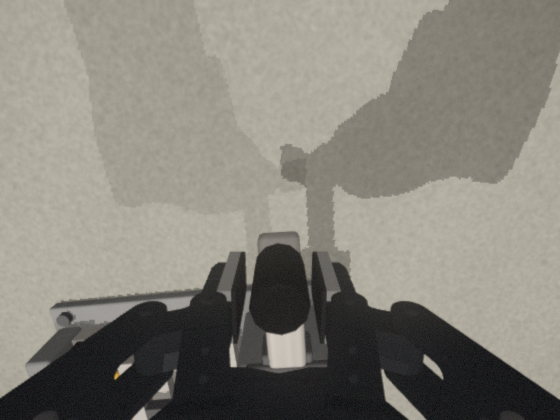

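The knob sits free between the fingers. I'll lift away and check by numbers.

```bash
python3 -m crank '[[[0,0,0],[0,0,0],0.48],[[0,0,0],[0,0,0],0.48],[[0,0,-0.15],[0,0,0],0.48],[[0,0,-0.35],[0,0,0],0.48],[[0,0,-0.5],[0,0,0],0.48]]' 
python3 -m crank '[[[0,0.25,-0.05],[0,0,0],0.48],[[0,0.5,-0.1],[0,0,0],0.48],[[0,0.75,-0.1],[0,0,0],0.48],[[0,1,-0.1],[0,0,0],0.48],[[0,1,-0.1],[0,0,0],0.48]]' 
python3 -m crank '[[[0,0.25,0],[0,0,0],0.48],[[0,0.5,0],[0,0,0],0.48],[[0,0.5,0],[0,0,0],0.48]]' 
python3 - <<'E' 2>/dev/null
from h import *
for k in (0,1):
    f,P=cloud("top");C=f["pixels"].astype(int);x,y,z=P[...,0],P[...,1],P[...,2]
    m=np.zeros(z.shape,bool);m[170:290,245:370]=1
    def rect(s,n):
        kk,l,st,_=cv2.connectedComponentsWithStats((s&m).astype(np.uint8),connectivity=4);i=1+st[1:,4].argmax();q=P[l==i][:,:2].astype(np.float32)
        r=cv2.minAreaRect(q);print(n,len(q),np.round(r[0],4),np.round(r[1],4),round(r[2],2))
    br=(C[...,0]-C[...,2]>70)
    rect(br&(z>.058)&(z<.072),"valve"); 
    q=P[br&m&(z>.03)];c,s=np.cos(np.radians(15)),np.sin(np.radians(15))
    v=(q[:,:2]-[.577,.039])@np.array([[c,-s],[s,c]]);print("valve clamp-frame extents",np.percentile(v,[2,98],axis=0).round(4).tolist(),"stem z",np.nanmax(q[:,2]))
    q=P[m&(z>.163)&(z<.18)&(x<.5)];print("knob",q.mean(0),len(q))
    q=P[m&(z>.148)&(z<.162)&(x>.53)];print("post",q.mean(0),len(q))
    rect((z>.118)&(z<.1285)&(x>.50),"head")
E
```

```text
time_s: 18.8
eef_pos: [0.4393, 0.0095, 0.4148]
eef_rot: [-0.243, 3.131, 0.0]
ft_force: [0.7, -0.2, -0.1]
gripper_width: 0.041
grasp_force: 0.0
time_s: 19.42
eef_pos: [0.4075, 0.2107, 0.4332]
eef_rot: [0.253, -3.131, -0.002]
ft_force: [0.4, -2.4, -1.3]
gripper_width: 0.041
grasp_force: 0.0
time_s: 19.8
eef_pos: [0.3923, 0.3086, 0.433]
eef_rot: [0.25, -3.131, -0.002]
ft_force: [1.0, -1.5, -0.0]
gripper_width: 0.041
grasp_force: 0.0
valve 237 [ 0.6173 -0.1135] [0.0602 0.0423] 15.96
valve clamp-frame extents [[-0.0293, -0.1777], [0.0282, -0.1374]] stem z 0.08569307079792843
knob [0.44046459 0.00724061 0.17177479] 81
post [0.57193101 0.02186321 0.15632832] 13
head 588 [0.5445 0.031 ] [0.0958 0.05  ] 12.49
valve 235 [ 0.6175 -0.1136] [0.0605 0.0423] 14.66
valve clamp-frame extents [[-0.0292, -0.1776], [0.0288, -0.1378]] stem z 0.0860876685671279
knob [0.44032729 0.00716937 0.17164422] 80
post [0.57193388 0.02214606 0.15562897] 14
head 591 [0.5446 0.031 ] [0.096 0.05 ] 12.51
```

```bash
python3 -c "
from rig import bot
print(bot.job_done())"
```

```text
the job is handed in; nothing more can be done
None
```

The job is handed in at about 20 s: lever at tighten, valve square and pinched against the pad with the handle at rest, knob push peaking near 17 N, and bin, carton and wrench never approached; the remaining jaw grip, about 38 N, is my estimate, since it could not be measured.

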